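Let the flask lift down by its ratchet pawl

ROBOT

A 6-joint arm with a two-finger parallel gripper is mounted at the origin on the work surface. World frame = base frame: x ahead of the robot, y to its left, z up, the work surface at z = 0. Lengths are in mm, angles in rad, forces in N, time in s.
With the tool pointing down it reaches from about 300 to 775 mm from the base axis. Payload 14.6 kg.
Tool frame: the origin (TCP) lies midway between the tips of the shut fingers; the grasp point (between the pads) lies 19 mm behind it (manip.tcp_to_grasp is the distance from the TCP to the grasp point, in mm); z points along the fingers, x is the direction in which the jaws open and shut, and the axes are right-handed (so a half turn about z gives the same grasp; the last joint's range is limited). The gripper opens to 94 mm and grips with 3 to 60 N. Pads are 16 mm wide; open, the fingers measure 119 mm over their backs; the gripper's body (75 mm by 177 mm) begins 78 mm behind the grasp point.
Start: joints at [-1.316, 0.3, 1.521, -0, 1.321, -0.067], TCP at [173.944, -521.759, 205.446] pointing down, gripper open.
Joint ranges: [-3.03, 3.03], [-0.79, 2.21], [0.23, 2.52], [-1.04, 4.18], [0, 3.07], [-2.55, 2.55]. Speed limits (rad/s): [2.22, 2.22, 2.57, 3.14, 3.14, 3.14].

INTERFACE

Orientations are given as [roll, pitch, yaw] about the fixed x, y, z axes, in that order (R = Rz(yaw) Ry(pitch) Rx(roll)).
In Python, from cell import manip gives the robot as it stands.
- The arm moves only by the tool arm_command, never from a script. Its argument "steps" is a list of rows, each a list of 3 entries, a list of its own where there are three numbers: the opening, from 0 (shut) to 1 (fully open), then the shift along the tool's x, y, z in cm, then the turn about the tool's z in rad. A call has 1 to 5 rows; each row shifts and turns the commanded pose from where the row before left it, along the tool's axes as they then stand; what a row does not reach is not made up. A row lasts 1/12 s, in which the tool goes at most 41.7 mm and 7.16 degrees, less where a joint would pass 70% of its speed; a pose out of reach is approached as far as the arm can. A call with a gripper value outside its range is refused whole. The fingers move at their own pace and stop on an object; "force" is the grip in N (left out, the last holds). Time passes only in rows, so rows that do not move let the fingers close. It gives the time, the measured TCP pose, the force and the opening at its end, in the units of the state.
- manip.read_state(): the state, without advancing time (a new reading comes with each control period).
- manip.camera(name): name is "scene" or "side" or "wrist"; returns (picture, depth): 420x560x3 uint8, red, green, blue; 420x560 float32, mm along the optical axis (not along the pixel's ray), 0 where there is no reading.
- manip.calibration(name): a dict with "fx", "fy", "cx", "cy" (pixels), "R" (3x3) and "t" (3): a world point X has camera coordinates R X + t; the wrist camera has in their place "tool_from_camera" (4x4, takes a point from camera to tool coordinates, whose origin is the TCP and whose axes are the tool frame's). Camera axes: x right, y down, z forward; pixel columns grow to the right and rows downward; lengths in mm; the calibration is good to about 2 mm. A picture is of the moment at which its call begins: read the wrist's pose just before it. calibration takes no time and is no camera call.
- manip.sign_off(): hands the job in, once; it reports no verdict.
The state is a dict: "clock": time; "joints": joint angles; "qd": joint speeds; "effort": joint torques, N m; "eef_pos": TCP position; "eef_rot": TCP orientation; "wrist_force": force on the tool from outside, world axes, zero at the start; "moment": the same for the moment, N m; "finger_gap": finger opening in mm.
Only numpy, scipy, OpenCV 4.12 (cv2) and the standard library are available. Lean on these libraries where they do the work, as an engineer would, in place of code of your own. Each camera call takes 0.05 s, during which the arm holds its last target.

TASK

Lower the glass flask into its bath: lift the ratchet pawl by its upright tab just clear of the toothed wheel, gently, without pressing it against the rubber stop above, hold it there while the flask's own weight turns the drum back, and drop it so that it catches fully home in the notch that brings the sliding pointer level with the marker, to the nearest notch. Touch only the pawl, keeping off the wheel, crank and flask carriage, and leave the things standing around where they are.

Things in the scene. Friction and masses are not known exactly. Their poses are not given: they have to be found in the camera images.
- lift: Fixed grey flask lift, base plate 300 x 310 x 12 mm. Origin on the bench below the drum shaft; z up; y along the shaft: toothed wheel and crank at the -y end (wheel centre y -60, height 90 mm), rack bar with flask at the +y end. Tall parts (x, y, top): gauge rod (-32, 178, 272), rack bar (-32, 100, 256), pawl post (-72, -35, 162), stop post (25, -35 to -68, 186).
- pawl (a joint): Turn of the pawl about its pivot, rad; 0 = fully home, grows as it is lifted. Its bracket is set by hand differently each time, so the nose clears the tooth tips anywhere from 0.03 to 0.12: feel for it. The tab takes 4 to 12 N upwards while the nose is drawn out (arms lag a mm or two); the pull falls to 3.5 to 5 N and the drum starts turning when it is clear. If barely clear it may hang on the next tip.
- pawl_tab (a point): Grip point, centre of the pawl's upright steel tab above the wheel: 10 mm thick along the lift's y (pinch across this, from above), 12 mm along x; tab top 16 mm above this point, pawl arm 22 mm below, wheel and crank lower still. The pivot axis (along lift y) is 50 mm to the lift's -x and 28 mm below it when home; per 0.1 rad of lift the tab goes 5 mm up and 2.8 mm to -x.
- stop: Sprung rubber stop roller over the free end of the pawl's arm, 12 mm diameter and length, on a post; origin at its centre, 45 mm to the lift's +x of the tab. The pawl meets it 0.6 to 2 mm of tab travel after coming clear. Stiff, 12 N per mm; not to be pressed with more than 2 N, which feels like 4 N more pull at the tab.
- drum: Toothed steel wheel (100 mm diameter, 14 wide, 12 saw teeth), drum, pinion and crank: one turning piece, not to be touched. Origin on the shaft, 90 mm up; y along the shaft. Pawl clear, the flask's weight turns it slowly by itself (0.15 to 0.4 rad/s, wheel top towards the lift's -x), lowering pointer and flask 25 mm per rad. It can stop only at whole notches: one is 0.524 rad.
- carriage: Rack bar (14 x 16 x 165 mm) with clamp arm and round glass flask (84 mm diameter) reaching out towards the lift's +x; slides straight down. Origin in the bar at pointer height. Not to be touched.
- pointer (a point): Tip of the thin steel pointer on the rack bar, sticking out to the lift's +y; goes down with the flask, at rest only at whole notches of 13.1 mm below its start height (to 1 mm). Let the pawl go about half a notch (4 to 9 mm) above the wanted notch: it lands on a tooth's sloping back and catches by itself up to 3 s later, when the notch comes.
- marker_tip (a point): Tip of the fixed marker, a short steel finger pointing to the lift's -y from a collar on the gauge rod, 9 mm beyond the pointer's tip; it is set 23 to 57 mm below the pointer's start height.
- wrench: loose open-ended wrench 170 mm long lying on the bench; origin at its underside. To be left alone.
- boat: loose square white weighing tray 80 x 80 x 18; origin at its underside. To be left alone.
- beaker: loose glass beaker 70 diameter, 90 high; origin at its underside. To be left alone.
- weight: loose small brass knobbed weight 32 diameter, 36 high, standing on the lift's base plate; origin at its underside. To be left alone.
- collar: loose steel ring 28 diameter, 12 high, lying on the lift's base plate; origin at its underside. To be left alone.
- reagent: loose amber jar 64 diameter, 110 high; origin at its underside. To be left alone.
- wash: loose white bottle 60 diameter, 160 high; origin at its underside. To be left alone.
- driver: loose screwdriver 160 mm long lying on the bench; origin at its underside. To be left alone.

How it is judged (in metres and radians):
On the way:
1. the pawl is held clear and the drum has turned back by over half a notch (value of joint pawl above 0.03 rad and distance of pointer from where it was at the start of the episode above 0.0075 m), for 0.2 s.
At the end, for the whole second after the job is handed in: The pawl is home in a notch (within 0.02 rad), the pointer is level with the marker to the nearest notch (within 9.5 mm in height), and drum and flask are at rest (value of joint pawl below 0.02 rad and z of pointer in the frame of marker_tip between -0.0095 and 0.0095 m and angular speed of drum below 0.03 rad/s and linear speed of carriage below 0.003 m/s); the robot touches nothing.
It fails at once if the rubber stop is pressed with more than 2 N (contact force between stop and anything else above 2 N).
It fails at once if the robot pushes on the wheel, drum or crank (more than 4 N) (contact force between any of the arm, the fingers and drum above 4 N).
It fails at once if the robot pushes on the flask carriage (more than 2 N) (contact force between any of the arm, the fingers and carriage above 2 N).
It fails at once if a thing standing around is moved more than 15 mm (distance of any of wrench, boat, beaker, weight, collar, reagent, wash, driver from where it was at the start of the episode above 0.015 m).
It also fails if it takes over 64 s, if anything falls off the work surface, if the arm or the gripper's body presses on something with over 40 N, if the wrist force passes 120 N, or if a joint passes its speed limit or range.

## Working session

There is one attempt and no reset: what is moved stays moved. The work goes in short steps, Python scripts to look and compute and a tool call to move; the robot and the scene stay as the last step left them, time stands still between calls to the robot, and variables do not carry over. Pictures are saved under pics/ and viewed, and the job is handed in when it is done.

Besides the shell and the picture viewer there is one more tool, called after "Emit:" in YAML: its name, and indented under it one key for each argument. arm_command: Moves the arm, as the interface text tells. Its arguments: {"type":"object","properties":{"steps":{"type":"array","items":{"type":"array"}},"force":{"type":"number"}},"required":["steps"]}

```bash
ls; mkdir -p pics; python3 - <<'E'
from cell import manip
import cv2
print(manip.read_state())
for n in ("scene","side","wrist"):
    p,d=manip.camera(n); cv2.imwrite(f"pics/{n}0.png",cv2.cvtColor(p,cv2.COLOR_RGB2BGR))
    import numpy as np; np.save(f"pics/{n}0.npy",d)
    print(n,manip.calibration(n))
E
```

```text
pics
{'clock': 0.0, 'joints': array([-1.31560248e+00,  3.00451901e-01,  1.52155441e+00,  1.56781262e-05,
        1.32070112e+00, -6.65919400e-02]), 'qd': array([-0.00053098,  0.00023295, -0.00064528,  0.00076661, -0.00018881,
       -0.00146576]), 'effort': array([-1.40032909e-03, -5.31808019e+01, -3.52734518e+01,  7.07320590e-02,
        2.44048942e-02, -1.07267044e-04]), 'eef_pos': array([ 173.88531552, -521.52384556,  204.90814512]), 'eef_rot': array([-3.14150332e+00,  1.11129630e-03, -1.24901438e+00]), 'wrist_force': array([-0.77462198, -1.45149454,  0.3048065 ]), 'moment': array([-0.02974081, -0.03930192,  0.01070867]), 'finger_gap': 94.16200173990434}
scene {'fx': 531.1445660002653, 'fy': 531.1445660002653, 'cx': 286.9952993258427, 'cy': 217.96683841291394, 'R': array([[-0.16755044,  0.98574784, -0.01510091],
       [ 0.80289827,  0.12755041, -0.58231027],
       [-0.57208497, -0.10969084, -0.81282637]]), 't': array([  90.55631217, -396.86573878, 2212.77567912])}
side {'fx': 534.4420553417475, 'fy': 534.4420553417475, 'cx': 281.979831381629, 'cy': 215.96999762032453, 'R': array([[ 0.99473247, -0.10240665,  0.00449308],
       [-0.07454332, -0.75277654, -0.65404187],
       [ 0.07036052,  0.65026176, -0.756445  ]]), 't': array([-570.7595745 ,  143.09055697, 1610.70946363])}
wrist {'fx': 367.9080355375236, 'fy': 367.9080355375236, 'cx': 279.68889982097187, 'cy': 211.54164850083322, 'tool_from_camera': array([[ 9.99999584e-01,  2.18831816e-04,  8.85915502e-04,
         1.00574469e+00],
       [-4.19739057e-04,  9.72329321e-01,  2.33614030e-01,
        -6.78442718e+01],
       [-8.10279436e-04, -2.33614305e-01,  9.72329008e-01,
        -1.79345668e+02],
       [ 0.00000000e+00,  0.00000000e+00,  0.00000000e+00,
         1.00000000e+00]])}
```

View pics/scene0.png

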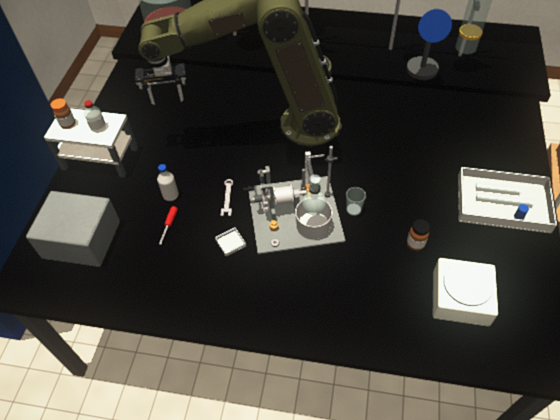

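View pics/side0.png

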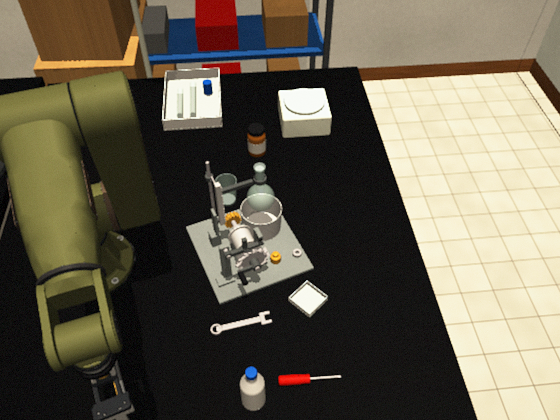

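View pics/wrist0.png

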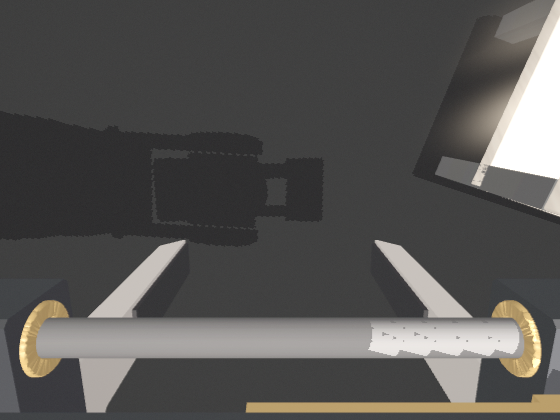

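The scene view shows the lift around (295,212) and the side view shows it around (248,245). The wrist camera doesn't see it yet. I'll enlarge both.

```bash
python3 - <<'E'
import cv2,numpy as np
for n,(x,y) in dict(scene=(235,140),side=(180,155)).items():
    p=cv2.imread(f"pics/{n}0.png")[y:y+120 if n=="scene" else y+150,x:x+135]
    cv2.imwrite(f"pics/{n}0c.png",cv2.resize(p,None,fx=5 if n=="scene" else 4,fy=5 if n=="scene" else 4,interpolation=cv2.INTER_CUBIC))
cal={}
from cell import manip
def w(n,u,v):
    c=manip.calibration(n);d=np.load(f"pics/{n}0.npy")[v,u]
    X=c['R'].T@(np.array([(u-c['cx'])/c['fx']*d,(v-c['cy'])/c['fy']*d,d])-c['t']);print(n,u,v,X.round(1))
for u,v in [(258,248),(342,240),(252,188),(264,246),(330,236)]: w("scene",u,v)
for u,v in [(190,235),(222,295),(309,262),(297,253)]: w("side",u,v)
E
```

```text
scene 258 248 [644.5 -84.4   9.4]
scene 342 240 [567.8 199.8  12.9]
scene 252 188 [ 450.9 -140.4   93. ]
scene 264 246 [636.9 -64.3  15.4]
scene 330 236 [555.8 156.3  10.1]
side 190 235 [292.9  68.5  16. ]
side 222 295 [ 385.2 -157.2   10.4]
side 309 262 [647.9 -69.6  14.4]
side 297 253 [614.4 -44.1  29.7]
```

View pics/scene0c.png

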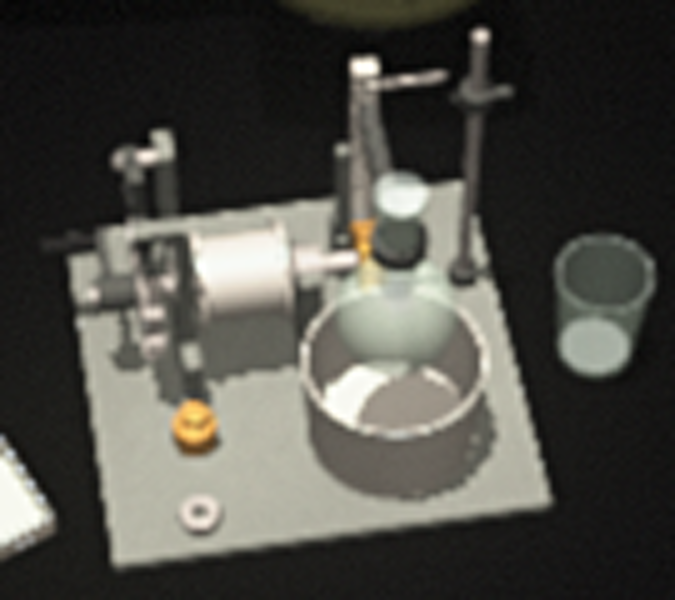

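View pics/side0c.png

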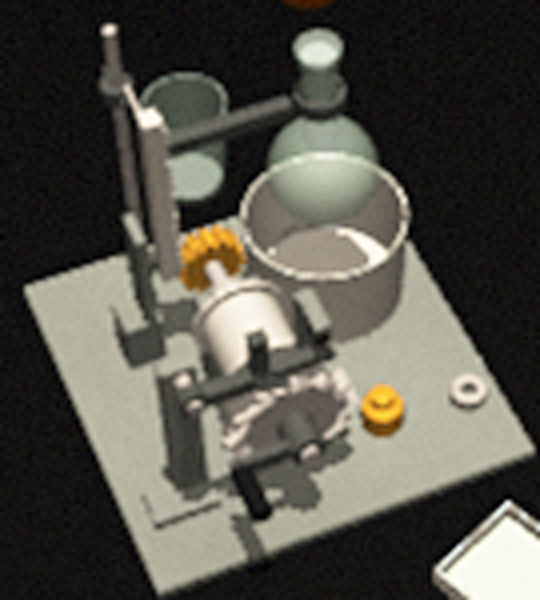

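```bash
cat > h.py <<'E'
from cell import manip
import numpy as np,cv2
from scipy.spatial.transform import Rotation as Rn
def ray(n,u,v,T=None):
    c=manip.calibration(n)
    d=np.array([(u-c['cx'])/c['fx'],(v-c['cy'])/c['fy'],1])
    if n=='wrist':
        A=T@c['tool_from_camera']; return A[:3,3],A[:3,:3]@d
    return -c['R'].T@c['t'],c['R'].T@d
def atz(n,u,v,z,T=None):
    o,d=ray(n,u,v,T); return o+d*(z-o[2])/d[2]
def tri(*rs):
    A=np.zeros((3,3));b=np.zeros(3)
    for o,d in rs:
        d=d/np.linalg.norm(d);P=np.eye(3)-np.outer(d,d);A+=P;b+=P@o
    X=np.linalg.solve(A,b)
    return X,[np.linalg.norm(np.cross(X-o,d/np.linalg.norm(d))) for o,d in rs]
def tool(s):
    T=np.eye(4);T[:3,:3]=Rn.from_euler('xyz',s['eef_rot']).as_matrix();T[:3,3]=s['eef_pos'];return T
def proj(n,X,T=None):
    c=manip.calibration(n)
    if n=='wrist':
        A=np.linalg.inv(T@c['tool_from_camera']);Y=A[:3,:3]@X+A[:3,3]
    else: Y=c['R']@X+c['t']
    return np.array([Y[0]/Y[2]*c['fx']+c['cx'],Y[1]/Y[2]*c['fy']+c['cy']])
E
python3 - <<'E'
from h import *
sc=[(117,565),(552,505),(68,258),(462,182)]
for u,v in sc: print(atz('scene',u/5+235-.4,v/5+140-.4,12).round(1))
for u,v in [(25,290),(160,590),(535,452)]: print('side',atz('side',u/4+180-.4,v/4+155-.4,12).round(1))
# gauge rod top, marker etc
S=lambda u,v:ray('scene',u/5+235-.4,v/5+140-.4)
D=lambda u,v:ray('side',u/4+180-.4,v/4+155-.4)
print('rodtop',tri(S(481,33),D(108,30)))
print('rackbar top',tri(S(364,66),D(150,115)))
print('pointer tip', atz('scene',445/5+235,75/5+140,250))
d=np.load('pics/side0.npy')
for v in range(338,346,2):
  pass
c=manip.calibration('side')
for v in range(236,252):
  print(v,[ (c['R'].T@(np.array([(u-c['cx'])/c['fx']*d[v,u],(v-c['cy'])/c['fy']*d[v,u],d[v,u]])-c['t'])).round(0).tolist() for u in range(242,248,2)])
E
```

```text
[664.5 -80.2  12. ]
[568.  210.4  12. ]
[ 405.1 -170.3   12. ]
[285.7 111.8  12. ]
side [279.  105.3  12. ]
side [ 377.8 -181.1   12. ]
side [658.3 -89.5  12. ]
rodtop (array([370.69803493, 123.4489509 , 267.59980833]), [np.float64(0.24718298627655233), np.float64(0.24718298627623472)])
rackbar top (array([398.01114307,  49.47766236, 253.33076307]), [np.float64(1.1070546349701502), np.float64(1.1070546349702168)])
pointer tip [397.53539253 104.6796559  250.        ]
236 [[455.0, -36.0, 121.0], [460.0, -35.0, 118.0], [466.0, -36.0, 120.0]]
237 [[455.0, -96.0, 190.0], [460.0, -98.0, 193.0], [466.0, -37.0, 116.0]]
238 [[455.0, -97.0, 188.0], [460.0, -104.0, 196.0], [466.0, -48.0, 125.0]]
239 [[455.0, -103.0, 191.0], [460.0, -108.0, 197.0], [465.0, -104.0, 192.0]]
240 [[455.0, -106.0, 191.0], [460.0, -107.0, 191.0], [465.0, -105.0, 188.0]]
241 [[454.0, -110.0, 192.0], [460.0, -106.0, 186.0], [465.0, -103.0, 181.0]]
242 [[454.0, -109.0, 186.0], [459.0, -107.0, 183.0], [465.0, -105.0, 179.0]]
243 [[454.0, -107.0, 179.0], [459.0, -108.0, 179.0], [465.0, -104.0, 174.0]]
244 [[454.0, -103.0, 170.0], [459.0, -105.0, 171.0], [464.0, -101.0, 166.0]]
245 [[453.0, -105.0, 168.0], [459.0, -105.0, 167.0], [464.0, -104.0, 165.0]]
246 [[453.0, -106.0, 164.0], [459.0, -103.0, 160.0], [464.0, -106.0, 163.0]]
247 [[453.0, -104.0, 158.0], [458.0, -107.0, 161.0], [464.0, -106.0, 159.0]]
248 [[453.0, -105.0, 155.0], [458.0, -101.0, 149.0], [464.0, -102.0, 150.0]]
249 [[452.0, -109.0, 155.0], [458.0, -108.0, 153.0], [463.0, -105.0, 148.0]]
250 [[452.0, -109.0, 151.0], [458.0, -108.0, 149.0], [463.0, -106.0, 146.0]]
251 [[452.0, -111.0, 149.0], [457.0, -108.0, 144.0], [463.0, -107.0, 142.0]]
```

Emit:
arm_command:
  steps:
    - [1,[0,0,-4],0]
    - [1,[-2,-2,-2.5],0]
    - [1,[-2.7,-3.0,-0.8],0]
    - [1,[-2.7,-3.0,-0.8],0]
    - [1,[-2.7,-3.0,-0.8],0]

```text
clock: 0.57
eef_pos: [246.6, -389.6, 294.7]
eef_rot: [-3.142, 0.0, -1.25]
wrist_force: [0.9, -0.7, -0.2]
finger_gap: 94.3
```

Emit:
arm_command:
  steps:
    - [1,[-2.7,-3.0,-0.5],0]
    - [1,[-2.7,-3.0,0],0]
    - [1,[-2.7,-3.0,0],0]
    - [1,[-2.7,-3.0,0],0]
    - [1,[-2.7,-3.0,0],0]

```text
clock: 0.98
eef_pos: [346.3, -213.8, 299.5]
eef_rot: [-3.141, -0.0, -1.249]
wrist_force: [0.8, 0.5, -0.2]
finger_gap: 93.8
```

Emit:
arm_command:
  steps:
    - [1,[-2.7,-3.0,0],0]
    - [1,[-2.7,-3.0,0],0]
    - [1,[-2.7,-3.0,0],0]
    - [1,[-2.7,-3.0,0],0]
    - [1,[-2.7,-3.0,0],0]

```text
clock: 1.4
eef_pos: [446.0, -38.0, 299.5]
eef_rot: [-3.141, -0.0, -1.249]
wrist_force: [-0.1, -1.4, 1.1]
finger_gap: 94.1
```

Emit:
arm_command:
  steps:
    - [1,[-1,-1.5,0],0.02]
    - [1,[0,0,0],0]
    - [1,[0,0,0],0]

```text
clock: 1.65
eef_pos: [456.6, -25.4, 299.0]
eef_rot: [3.141, 0.0, -1.267]
wrist_force: [0.0, 0.2, -0.4]
finger_gap: 93.9
```

```bash
python3 - <<'E'
from h import *
s=manip.read_state();print(s['clock'],s['eef_pos'],s['eef_rot'],s['wrist_force'])
p,d=manip.camera('wrist');np.save('pics/w1.npy',d);np.save('pics/w1T.npy',tool(s))
cv2.imwrite('pics/w1.png',p[...,::-1])
E
```

```text
1.65 [456.61281353 -25.39502427 299.00775619] [ 3.14057113e+00  3.28745979e-04 -1.26685704e+00] [ 0.01974194  0.17972414 -0.37872483]
```

View pics/w1.png

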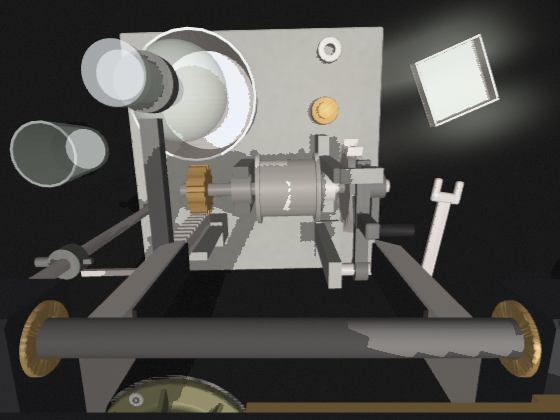

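Emit:
arm_command:
  steps:
    - [1,[0,-2,-2],0]
    - [1,[-2,-3,-1],0]
    - [1,[-2.5,-2,0],0]
    - [1,[-2,-1,0],0]
    - [1,[0,0,0],0]

```text
clock: 2.12
eef_pos: [513.9, 61.5, 329.2]
eef_rot: [3.141, 0.001, -1.268]
wrist_force: [-0.7, -0.8, 0.6]
finger_gap: 93.8
```

Emit:
arm_command:
  steps:
    - [1,[0,0,0],0]

```text
clock: 2.2
eef_pos: [513.5, 59.4, 329.3]
eef_rot: [3.141, -0.0, -1.269]
wrist_force: [0.0, -0.3, 0.7]
finger_gap: 94.0
```

```bash
python3 - <<'E'
from h import *
s=manip.read_state();print(s['clock'],s['eef_pos'],s['eef_rot'],s['wrist_force'])
p,d=manip.camera('wrist');np.save('pics/w2.npy',d);np.save('pics/w2T.npy',tool(s))
cv2.imwrite('pics/w2.png',p[...,::-1])
E
```

```text
2.2 [513.4868602   59.37973058 329.33073369] [ 3.14117011e+00 -1.16785804e-04 -1.26864064e+00] [ 0.0263879  -0.31494697  0.67537994]
```

View pics/w2.png

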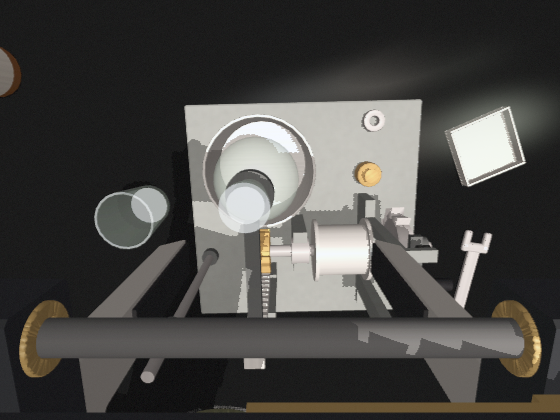

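The bar across the gripper hides the pointer in this view. The first wrist picture has it near (80,268), so I'll crop that one, along with pictures from the fixed cameras.

```bash
python3 - <<'E'
import cv2
p=cv2.imread('pics/w1.png')[190:300,20:180]
cv2.imwrite('pics/w1c.png',cv2.resize(p,None,fx=5,fy=5,interpolation=cv2.INTER_CUBIC))
p=cv2.imread('pics/w1.png')[120:300,300:420]
cv2.imwrite('pics/w1d.png',cv2.resize(p,None,fx=3.3,fy=3.3,interpolation=cv2.INTER_CUBIC))
E
```

```text
(no output)
```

View pics/w1c.png

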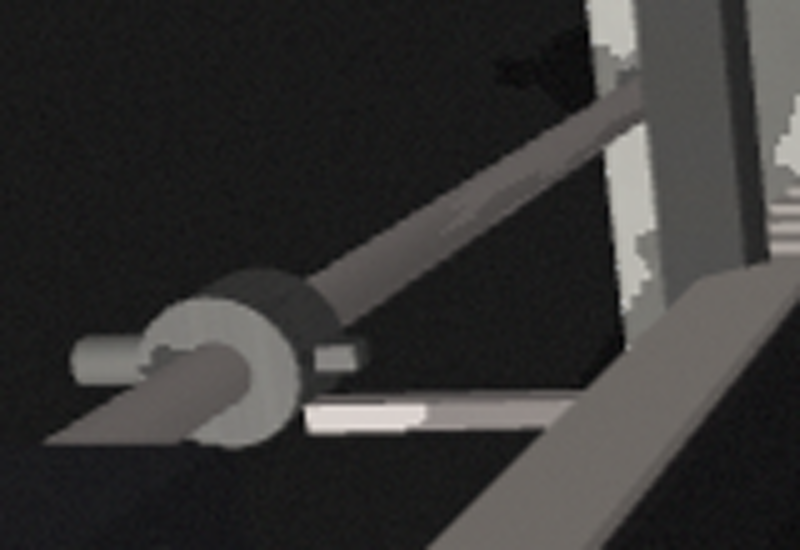

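View pics/w1d.png

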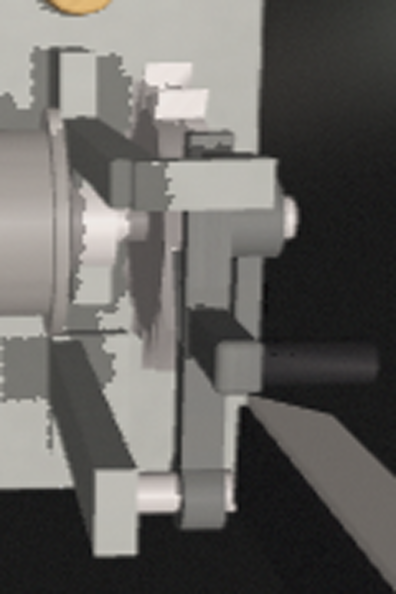

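Emit:
arm_command:
  steps:
    - [1,[0,2,0],0]
    - [1,[0,4,0],0]
    - [1,[0,4,0],0]
    - [1,[0,4,0],0]
    - [1,[0,1,0],0]

```text
clock: 2.67
eef_pos: [366.7, 13.4, 330.1]
eef_rot: [-3.14, -0.001, -1.271]
wrist_force: [-0.6, 0.6, 0.4]
finger_gap: 94.2
```

Emit:
arm_command:
  steps:
    - [1,[0,0,0],0]
    - [1,[0,0,0],0]

```text
clock: 2.83
eef_pos: [370.6, 14.5, 330.0]
eef_rot: [-3.14, -0.001, -1.271]
wrist_force: [0.1, 0.2, 0.2]
finger_gap: 94.0
```

```bash
python3 - <<'E'
from h import *
s=manip.read_state();print(s['clock'],s['eef_pos'],s['eef_rot'],s['wrist_force'])
p,d=manip.camera('wrist');np.save('pics/w3.npy',d);np.save('pics/w3T.npy',tool(s))
cv2.imwrite('pics/w3.png',p[...,::-1])
E
```

```text
2.8333 [370.56937813  14.53101252 330.01189853] [-3.13987092e+00 -6.68637038e-04 -1.27099441e+00] [0.06248182 0.16901431 0.16890568]
```

View pics/w3.png

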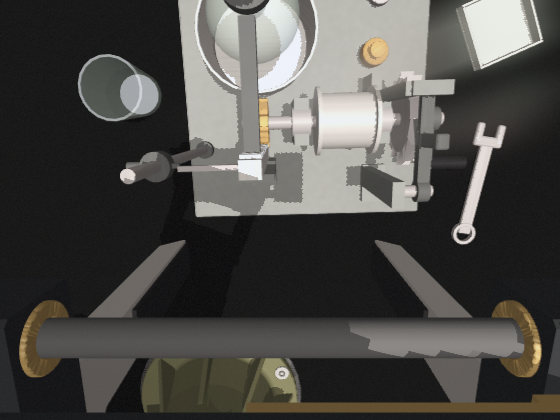

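```bash
python3 - <<'E'
import cv2
p=cv2.imread('pics/w3.png')
cv2.imwrite('pics/w3c.png',cv2.resize(p[130:200,110:280],None,fx=4.7,fy=4.7,interpolation=cv2.INTER_CUBIC))
cv2.imwrite('pics/w3d.png',cv2.resize(p[60:220,350:480],None,fx=3.7,fy=3.7,interpolation=cv2.INTER_CUBIC))
E
```

```text
(no output)
```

View pics/w3c.png

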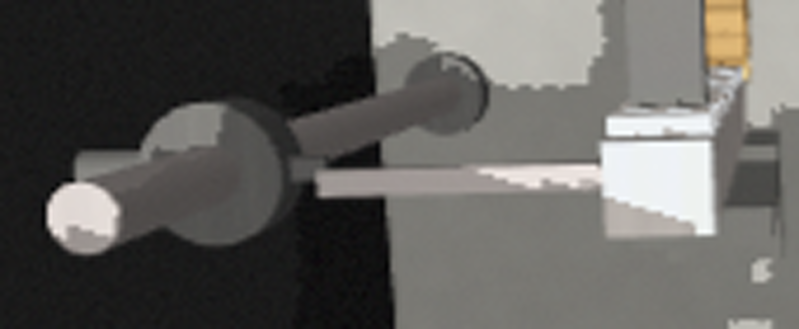

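View pics/w3d.png

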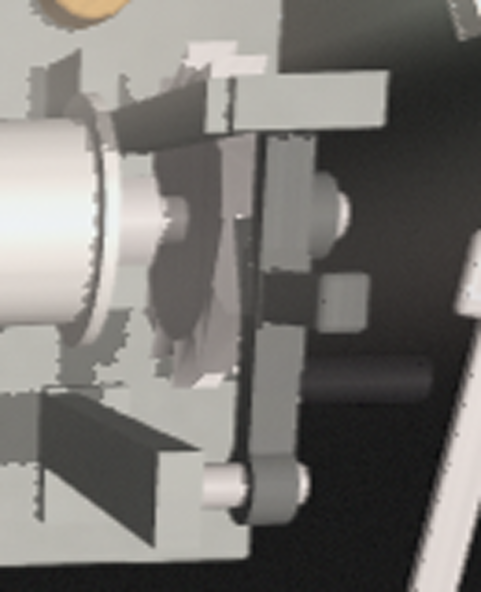

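```bash
python3 - <<'E'
from h import *
T1=np.load('pics/w1T.npy');T3=np.load('pics/w3T.npy')
f=lambda a,b:print(np.round((r:=tri(ray('wrist',*a,T1),ray('wrist',*b,T3)))[0],1),np.round(r[1],1))
print('pointer');f((81,273.4),(177.4,169.1))
print('marker');f((92.4,261.0),(179.6,166.0))
print('tabtop');f((372.7,231.2),(443.2,141.6))
print('pivot end tip');f((300+232/3.3,120+490/3.3),(350+308/3.7,60+482/3.7))
print('stop plate right-bottom corner');f((300+275/3.3,120+208/3.3),(350+388/3.7,60+127/3.7))
print('post top centre');f((300+115/3.3,120+510/3.3),(350+180/3.7,60+497/3.7))
for n,T in(('w1',T1),('w3',T3)):
  d=np.load(f'pics/{n}.npy');c=manip.calibration('wrist');A=T@c['tool_from_camera']
  for nm,a in dict(pointer=((83,273),(180,169)),marker=((88,261),(176,165)),tab=((373,231),(443,141)),plate=((370,175),(430,87)),post=((335,275),(398,194)),arm=((362,262),(424,160)),rod=((0,0),(127,176))).items():
    u,v=a[0 if n=='w1' else 1]
    z=d[v,u];X=A[:3,:3]@np.array([(u-c['cx'])/c['fx']*z,(v-c['cy'])/c['fy']*z,z])+A[:3,3];print(n,nm,X.round(1))
E
```

```text
pointer
[382.1  96.  237.5] [0.1 0.1]
marker
[379.8 100.6 211.5] [0.1 0.1]
tabtop
[ 462.7 -104.2  190.8] [0.1 0.1]
pivot end tip
[ 419.8 -128.6  153.8] [0.9 0.9]
stop plate right-bottom corner
[501.9 -99.5 187.2] [0.3 0.3]
post top centre
[406.2 -96.5 159.1] [0.1 0.1]
w1 pointer [383.   94.6 237.9]
w1 marker [380.7 102.3 215.1]
w1 tab [ 463.1 -104.   191.8]
w1 plate [504.9 -86.8 187.1]
w1 post [405.2 -97.1 157.4]
w1 arm [ 424.1 -117.7  154.4]
w1 rod [ 5.572e+02  3.494e+02 -5.000e-01]
w3 pointer [382.7  94.  237.8]
w3 marker [380.4 103.  214.4]
w3 tab [ 463.  -103.5  191.8]
w3 plate [501.4 -78.2 185.7]
w3 post [406.1 -96.3 157.8]
w3 arm [ 444.2 -109.2  154.6]
w3 rod [374.6 118.4 271.3]
```

The wrist views agree. The pointer tip is at about z 238 and the marker at 212 to 215, which makes it 2 notches down (26.2 mm). The tab top is at about (463,-104,191). I'll move above it and square the jaws to the lift (lift yaw is about 0.33).

Emit:
arm_command:
  steps:
    - [0.5,[2,-1,0],-0.03]
    - [0.5,[4,-1.5,0],0]
    - [0.5,[4,-1.5,0],0]
    - [0.5,[3,-1,0],0]
    - [0.5,[1,-0.3,0],0]

```text
clock: 3.3
eef_pos: [466.8, -101.7, 327.5]
eef_rot: [3.139, 0.001, -1.241]
wrist_force: [-1.2, 0.0, 0.2]
finger_gap: 64.2
```

Emit:
arm_command:
  steps:
    - [0.5,[0,0,1],0]
    - [0.5,[0,0,2.5],0]
    - [0.5,[0,0,2.5],0]
    - [0.5,[0,0,1],0]
    - [0.5,[0,0,0],0]

```text
clock: 3.72
eef_pos: [463.5, -97.6, 257.1]
eef_rot: [3.138, 0.003, -1.238]
wrist_force: [0.3, 0.1, 0.4]
finger_gap: 46.9
```

Emit:
arm_command:
  steps:
    - [0.5,[0,0,0],0]

```text
clock: 3.8
eef_pos: [464.4, -98.0, 259.9]
eef_rot: [-3.142, 0.0, -1.238]
wrist_force: [0.2, -0.5, 0.3]
finger_gap: 47.1
```

```bash
python3 - <<'E'
from h import *
s=manip.read_state();print(s['clock'],s['eef_pos'],s['eef_rot'],s['wrist_force'],s['finger_gap'])
p,d=manip.camera('wrist');np.save('pics/w4.npy',d);np.save('pics/w4T.npy',tool(s))
cv2.imwrite('pics/w4.png',p[...,::-1])
e=np.array([463.2,-104,200])-s['eef_pos'];print(tool(s)[:3,:3].T@e)
E
```

```text
3.8 [464.42919287 -98.03807156 259.94659109] [-3.14153708e+00  7.89927686e-05 -1.23831270e+00] [ 0.16905291 -0.48698286  0.3035689 ] 47.12409202947711
[ 5.23895823  3.11113046 59.94600465]
```

View pics/w4.png

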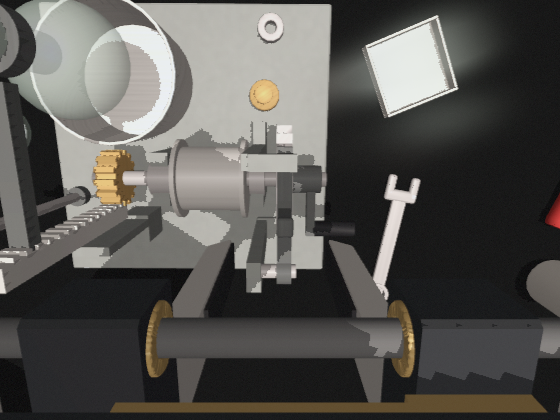

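The pawl arm runs vertically in the image at column 285, so the jaws are square to it. The tab top is near (285,227). I'll check its centre in an enlarged crop.

```bash
python3 - <<'E'
from h import *
p=cv2.imread('pics/w4.png')
cv2.imwrite('pics/w4c.png',cv2.resize(p[110:300,230:340],None,fx=5,fy=3.15*5/5*1.0 if 0 else 3.1,interpolation=cv2.INTER_CUBIC))
cv2.imwrite('pics/w4c.png',cv2.resize(p[180:290,230:340],None,fx=5.4,fy=5.4,interpolation=cv2.INTER_CUBIC))
E
```

```text
(no output)
```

View pics/w4c.png

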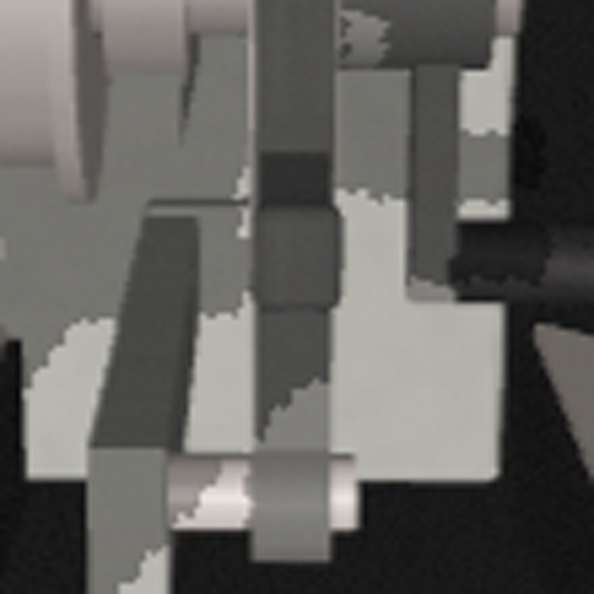

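```bash
python3 - <<'E'
from h import *
T=np.load('pics/w4T.npy')
X=atz('wrist',285.2,227.4,191.5,T);print(X,(T[:3,:3].T@(X-T[:3,3])))
E
```

```text
[ 463.1483961  -103.86892056  191.5       ] [ 5.09888576  3.11759737 68.44601539]
```

Emit:
arm_command:
  steps:
    - [0.35,[0.51,0.31,0],0]
    - [0.35,[0,0,2],0]
    - [0.35,[0,0,2.5],0]
    - [0.35,[0,0,0.8],0]
    - [0.35,[0,0,0],0]

```text
clock: 4.27
eef_pos: [462.6, -104.5, 205.6]
eef_rot: [3.14, 0.001, -1.239]
wrist_force: [-0.3, 0.4, 0.0]
finger_gap: 33.0
```

Emit:
arm_command:
  steps:
    - [0.35,[0,0,0],0]

```text
clock: 4.35
eef_pos: [463.5, -104.7, 207.6]
eef_rot: [-3.141, -0.001, -1.239]
wrist_force: [-0.5, 0.6, 0.2]
finger_gap: 33.0
```

```bash
python3 - <<'E'
from h import *
s=manip.read_state();print(s['clock'],s['eef_pos'],s['eef_rot'],s['wrist_force'],s['finger_gap'])
T=tool(s);print(T[:3,:3].T@(np.array([463.1,-103.9,162])-s['eef_pos']))
for n in('wrist','scene'):
  p,d=manip.camera(n);cv2.imwrite(f'pics/{n}5.png',p[...,::-1])
p=cv2.imread('pics/scene5.png')[130:250,235:365];cv2.imwrite('pics/scene5c.png',cv2.resize(p,None,fx=5,fy=5,interpolation=cv2.INTER_CUBIC))
E
```

```text
4.35 [ 463.45570276 -104.67066804  207.59806425] [-3.14084773e+00 -5.39747962e-04 -1.23907623e+00] [-0.50850974  0.63418704  0.24121983] 32.95153190805118
[-0.86910696  0.11929454 45.59752558]
```

View pics/wrist5.png

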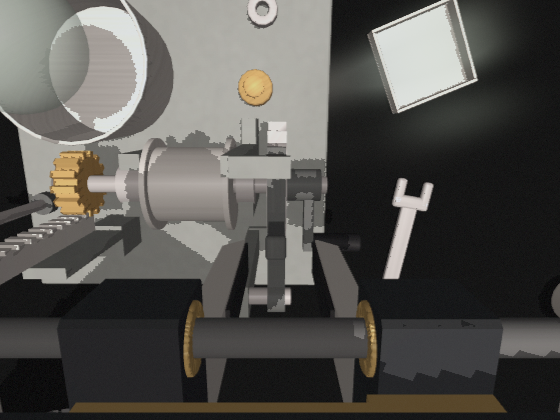

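View pics/scene5c.png

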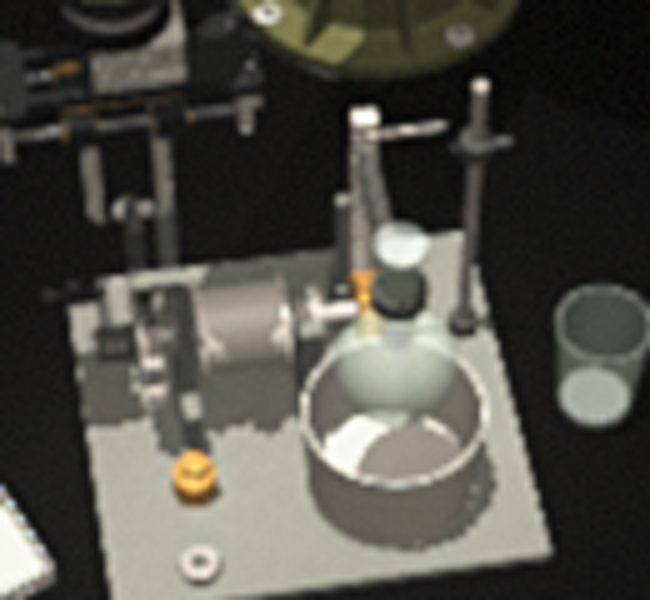

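The tab sits centred between the fingers, and the pointer and rack stay visible in the scene view. I'll go down and pinch gently.

Emit:
arm_command:
  steps:
    - [0.35,[-0.08,0,1.5],0]
    - [0.35,[0,0,2],0]
    - [0.35,[0,0,0.9],0]
    - [0.35,[0,0,0.15],0]
    - [0.35,[0,0,0],0]
  force: 12

```text
clock: 4.87
eef_pos: [463.1, -103.7, 161.5]
eef_rot: [-3.141, -0.0, -1.239]
wrist_force: [-0.2, 0.0, 0.5]
finger_gap: 32.9
```

Emit:
arm_command:
  steps:
    - [0.35,[0,0,0],0]
    - [0.35,[0,0,0],0]

```text
clock: 5.03
eef_pos: [463.3, -103.8, 162.0]
eef_rot: [-3.14, -0.001, -1.239]
wrist_force: [0.5, -0.4, -0.5]
finger_gap: 33.2
```

Emit:
arm_command:
  steps:
    - [0.15,[0,0,0],0]
    - [0.15,[0,0,0],0]
    - [0.1,[0,0,0],0]
    - [0.05,[0,0,0],0]
    - [0,[0,0,0],0]

```text
clock: 5.45
eef_pos: [462.6, -102.7, 161.1]
eef_rot: [-3.141, 0.002, -1.239]
wrist_force: [-2.3, 9.4, 3.9]
finger_gap: 11.7
```

Emit:
arm_command:
  steps:
    - [0,[0,0,0],0]
    - [0,[0,0,0],0]
    - [0,[0,0,0],0]
    - [0,[0,0,0],0]

```text
clock: 5.78
eef_pos: [462.6, -102.7, 161.1]
eef_rot: [-3.142, 0.002, -1.239]
wrist_force: [-2.2, 8.4, 3.7]
finger_gap: 11.9
```

```bash
python3 - <<'E'
from h import *
s=manip.read_state();print(s)
p,d=manip.camera('wrist');cv2.imwrite('pics/w6.png',p[...,::-1])
cv2.imwrite('pics/w6c.png',cv2.resize(p[150:310,180:380,::-1],None,fx=3.6,fy=3.6,interpolation=cv2.INTER_CUBIC))
p,d=manip.camera('scene');cv2.imwrite('pics/scene6.png',p[...,::-1]);np.save('pics/scene6.npy',p)
E
```

```text
{'clock': 5.7833, 'joints': array([-2.96632538e-01,  1.75307077e-01,  1.78354942e+00,  1.74277936e-03,
        1.18389360e+00,  9.41463836e-01]), 'qd': array([-0.00075564, -0.00052115, -0.00191266, -0.00114759, -0.00041583,
        0.00115517]), 'effort': array([ -3.69392619, -42.28467464, -34.07810926,  -1.65197186,
        -1.26338325,  -0.04474546]), 'eef_pos': array([ 462.61507394, -102.67027542,  161.07385118]), 'eef_rot': array([-3.14157925e+00,  1.98573273e-03, -1.23875488e+00]), 'wrist_force': array([-2.18257858,  8.41057856,  3.65256329]), 'moment': array([ 1.44787573,  0.40604386, -0.06274916]), 'finger_gap': 11.894674305564044}
```

View pics/w6c.png

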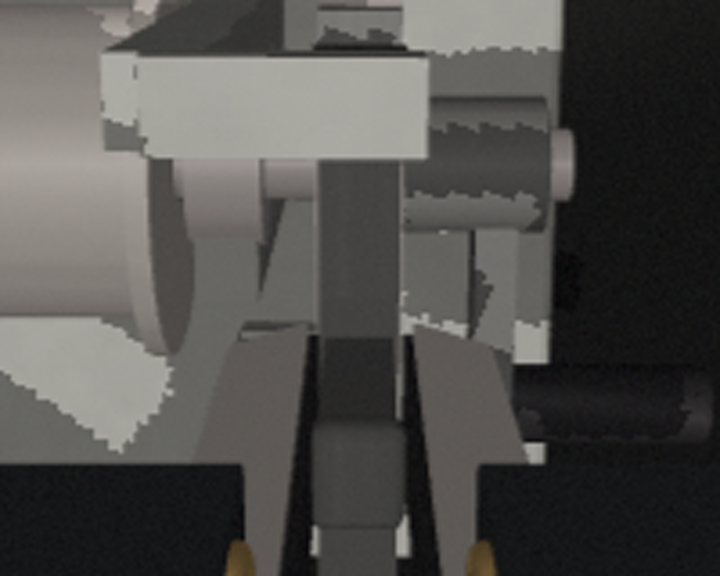

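The gap is 11.9 mm and there is a sideways reaction of about 8 N along tool −x, so one finger bears first. I'll shift the hand that way to centre it.

Emit:
arm_command:
  steps:
    - [0,[-0.08,0,0],0]
    - [0,[0,0,0],0]
    - [0,[0,0,0],0]

```text
clock: 6.13
eef_pos: [462.6, -102.5, 161.1]
eef_rot: [-3.141, 0.001, -1.239]
wrist_force: [-1.6, 5.4, 3.3]
finger_gap: 11.9
```

```bash
python3 - <<'E'
from h import *
s=manip.read_state();print(s['eef_pos'],s['eef_rot'],tool(s)[:3,:3].T@s['wrist_force'],s['finger_gap'])
E
```

```text
[ 462.56093663 -102.52129663  161.12070912] [-3.14134346e+00  6.52853830e-04 -1.23885452e+00] [-5.58814608 -0.26246853 -3.29646835] 11.85798197395713
```

Emit:
arm_command:
  steps:
    - [0,[-0.13,0,0],0]
    - [0,[0,0,0],0]
    - [0,[0,0,0],0]

```text
clock: 6.38
eef_pos: [462.5, -102.2, 161.2]
eef_rot: [-3.141, -0.001, -1.239]
wrist_force: [1.2, -4.2, 0.4]
finger_gap: 12.0
```

Emit:
arm_command:
  steps:
    - [0,[0,0,-0.05],0]
    - [0,[0,0,0],0]

```text
clock: 6.55
eef_pos: [462.4, -102.2, 161.3]
eef_rot: [-3.141, -0.001, -1.239]
wrist_force: [3.5, -5.8, -2.8]
finger_gap: 11.9
```

Emit:
arm_command:
  steps:
    - [0,[0,0,-0.05],0]
    - [0,[0,0,0],0]

```text
clock: 6.72
eef_pos: [462.2, -102.2, 161.5]
eef_rot: [3.141, -0.001, -1.239]
wrist_force: [3.5, -6.0, -6.0]
finger_gap: 11.7
```

Emit:
arm_command:
  steps:
    - [0,[0.08,0.03,-0.03],0]
    - [0,[0,0,0],0]

```text
clock: 6.88
eef_pos: [462.0, -102.5, 161.8]
eef_rot: [3.141, 0.001, -1.239]
wrist_force: [3.3, -0.3, -6.1]
finger_gap: 12.0
```

Emit:
arm_command:
  steps:
    - [0,[0,0.02,-0.03],0]
    - [0,[0,0,0],0]

```text
clock: 7.05
eef_pos: [461.7, -102.5, 162.2]
eef_rot: [3.141, 0.0, -1.239]
wrist_force: [2.9, -2.5, -7.8]
finger_gap: 11.6
```

Emit:
arm_command:
  steps:
    - [0,[0,0.02,-0.03],0]
    - [0,[0,0,0],0]

```text
clock: 7.22
eef_pos: [461.4, -102.6, 162.5]
eef_rot: [3.141, 0.0, -1.239]
wrist_force: [1.7, -2.0, -8.4]
finger_gap: 11.6
```

Emit:
arm_command:
  steps:
    - [0,[0,0.02,-0.03],0]
    - [0,[0,0,0],0]

```text
clock: 7.38
eef_pos: [461.2, -102.7, 162.9]
eef_rot: [3.141, 0.0, -1.239]
wrist_force: [0.8, -2.0, -10.5]
finger_gap: 11.8
```

Emit:
arm_command:
  steps:
    - [0,[0,0.02,-0.03],0]
    - [0,[0,0,0],0]

```text
clock: 7.55
eef_pos: [461.0, -102.8, 163.2]
eef_rot: [3.141, 0.0, -1.239]
wrist_force: [-0.3, -1.8, -10.1]
finger_gap: 12.1
```

Emit:
arm_command:
  steps:
    - [0,[0,0.02,-0.03],0]
    - [0,[0,0,0],0]

```text
clock: 7.72
eef_pos: [460.8, -102.9, 163.5]
eef_rot: [3.141, 0.0, -1.239]
wrist_force: [-1.4, -3.4, -11.8]
finger_gap: 12.1
```

Emit:
arm_command:
  steps:
    - [0,[0,0.02,-0.025],0]
    - [0,[0,0,0],0]

```text
clock: 7.88
eef_pos: [460.7, -102.9, 163.8]
eef_rot: [3.141, 0.0, -1.239]
wrist_force: [-2.8, -2.2, -12.5]
finger_gap: 11.6
```

Emit:
arm_command:
  steps:
    - [0,[0,0.015,-0.025],0]
    - [0,[0,0,0],0]

```text
clock: 8.05
eef_pos: [460.6, -103.0, 164.1]
eef_rot: [3.141, 0.0, -1.239]
wrist_force: [-3.0, -2.2, -12.8]
finger_gap: 11.9
```

Emit:
arm_command:
  steps:
    - [0,[0,0.05,-0.02],0]
    - [0,[0,0,0],0]

```text
clock: 8.22
eef_pos: [460.3, -103.1, 164.4]
eef_rot: [3.142, 0.0, -1.239]
wrist_force: [-3.1, -1.5, -12.3]
finger_gap: 11.7
```

Emit:
arm_command:
  steps:
    - [0,[0,0.03,-0.02],0]
    - [0,[0,0,0],0]

```text
clock: 8.38
eef_pos: [460.1, -103.1, 164.7]
eef_rot: [-3.141, 0.0, -1.239]
wrist_force: [-1.9, -1.4, -11.0]
finger_gap: 11.8
```

Emit:
arm_command:
  steps:
    - [0,[0,0.025,-0.02],0]
    - [0,[0,0,0],0]

```text
clock: 8.55
eef_pos: [459.9, -103.3, 165.0]
eef_rot: [-3.141, -0.0, -1.239]
wrist_force: [-0.8, 0.5, -10.3]
finger_gap: 11.5
```

Emit:
arm_command:
  steps:
    - [0,[0,0.02,-0.02],0]
    - [0,[0,0,0],0]

```text
clock: 8.72
eef_pos: [459.8, -103.3, 165.2]
eef_rot: [-3.141, -0.0, -1.239]
wrist_force: [-1.2, 0.3, -10.8]
finger_gap: 11.9
```

Emit:
arm_command:
  steps:
    - [0,[0,0.02,-0.02],0]
    - [0,[0,0,0],0]

```text
clock: 8.88
eef_pos: [459.6, -103.4, 165.4]
eef_rot: [-3.141, -0.0, -1.239]
wrist_force: [0.6, 0.6, -10.1]
finger_gap: 12.2
```

Emit:
arm_command:
  steps:
    - [0,[0,0.02,-0.02],0]
    - [0,[0,0,0],0]

```text
clock: 9.05
eef_pos: [459.4, -103.4, 165.6]
eef_rot: [-3.141, -0.0, -1.239]
wrist_force: [0.3, 1.1, -9.2]
finger_gap: 11.8
```

```bash
cat > look.py <<'E'
import sys
from h import *
k=sys.argv[1]
s=manip.read_state();print(s['clock'],s['eef_pos'].round(2),(tool(s)[:3,:3].T@s['wrist_force']).round(2))
p,d=manip.camera('scene');np.save(f'pics/s{k}.npy',p)
a=np.load('pics/scene6.npy')
g=lambda x:cv2.cvtColor(x,cv2.COLOR_RGB2GRAY).astype(np.float32)
A,B=g(a),g(p)
# rack bar/pointer/clamp/neck/flask windows -> vertical template shift, subpixel
for nm,(x0,x1,y0,y1) in dict(pointer=(301,328,146,166),neck=(308,322,172,192)).items():
    t=A[y0:y1,x0:x1]
    best=[]
    for dy in np.arange(-1,14,0.1):
        M=np.float32([[1,0,0],[0,1,-dy]])
        W=cv2.warpAffine(B,M,(B.shape[1],B.shape[0]),flags=cv2.INTER_CUBIC)[y0:y1,x0:x1]
        best.append((np.corrcoef(W.ravel(),t.ravel())[0,1],dy))
    b=max(best);print(nm,'corr %.3f dy %.1f px'%b)
cv2.imwrite(f'pics/s{k}.png',cv2.resize(p[130:250,235:365,::-1],None,fx=5,fy=5,interpolation=cv2.INTER_CUBIC))
E
python3 look.py 1; python3 -c "
from h import *
import numpy as np
X=np.array([382.,96,237.5]);print(proj('scene',X),[proj('scene',X-[0,0,d]) for d in(13,20,26,13*3)])"
```

```text
9.05 [ 459.43 -103.45  165.6 ] [-0.95 -0.59  9.23]
pointer corr 0.992 dy -0.1 px
neck corr 0.998 dy -0.1 px
[321.87691344 153.83411779] [array([321.73017197, 156.44258964]), array([321.65186821, 157.83451482]), array([321.58514214, 159.02063528]), array([321.44179419, 161.56878396])]
```

The drum hasn't moved and the tracking works, at about 0.2 px per mm. I'll keep drawing the pawl out.

Emit:
arm_command:
  steps:
    - [0,[0,0.015,-0.02],0]
    - [0,[0,0,0],0]

```text
clock: 9.27
eef_pos: [459.3, -103.5, 165.8]
eef_rot: [-3.141, -0.0, -1.239]
wrist_force: [0.6, 1.9, -7.9]
finger_gap: 11.8
```

Emit:
arm_command:
  steps:
    - [0,[0,0.015,-0.02],0]
    - [0,[0,0,0],0]

```text
clock: 9.43
eef_pos: [459.1, -103.6, 166.0]
eef_rot: [-3.141, -0.0, -1.239]
wrist_force: [0.6, 0.9, -8.4]
finger_gap: 11.8
```

Emit:
arm_command:
  steps:
    - [0,[0,0.015,-0.02],0]
    - [0,[0,0,0],0]

```text
clock: 9.6
eef_pos: [458.9, -103.7, 166.2]
eef_rot: [-3.141, -0.0, -1.239]
wrist_force: [1.3, 1.5, -8.0]
finger_gap: 11.4
```

Emit:
arm_command:
  steps:
    - [0,[0,0.01,-0.02],0]
    - [0,[0,0,0],0]

```text
clock: 9.77
eef_pos: [458.8, -103.7, 166.3]
eef_rot: [-3.141, -0.0, -1.239]
wrist_force: [2.0, 1.5, -8.3]
finger_gap: 12.2
```

Emit:
arm_command:
  steps:
    - [0,[0,0.01,-0.02],0]
    - [0,[0,0,0],0]

```text
clock: 9.93
eef_pos: [458.6, -103.8, 166.5]
eef_rot: [3.142, -0.0, -1.239]
wrist_force: [2.1, 1.2, -8.5]
finger_gap: 12.4
```

```bash
python3 look.py 2
```

```text
9.9333 [ 458.65 -103.75  166.46] [-0.47 -2.35  8.54]
pointer corr 0.990 dy -0.1 px
neck corr 0.997 dy -0.1 px
```

Emit:
arm_command:
  steps:
    - [0,[0,0,-0.02],0]
    - [0,[0,0,0],0]

```text
clock: 10.15
eef_pos: [458.6, -103.8, 166.6]
eef_rot: [3.141, 0.0, -1.239]
wrist_force: [0.8, 1.7, -8.7]
finger_gap: 11.7
```

Emit:
arm_command:
  steps:
    - [0,[0,0.01,-0.02],0]
    - [0,[0,0,0],0]

```text
clock: 10.32
eef_pos: [458.4, -103.8, 166.8]
eef_rot: [3.141, 0.0, -1.239]
wrist_force: [0.0, 1.2, -10.2]
finger_gap: 11.7
```

```bash
python3 look.py 3
```

```text
10.3167 [ 458.44 -103.81  166.76] [-1.1  -0.44 10.24]
pointer corr 0.990 dy -0.1 px
neck corr 0.997 dy -0.1 px
```

```bash
python3 - <<'E'
from h import *
p,d=manip.camera('wrist');q=cv2.imread('pics/w6.png')
f=lambda x:cv2.resize(x[190:310,200:360],None,fx=2.5,fy=4,interpolation=cv2.INTER_CUBIC)
cv2.imwrite('pics/w7.png',np.hstack([f(q),f(p[...,::-1])]))
E
```

```text
(no output)
```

View pics/w7.png

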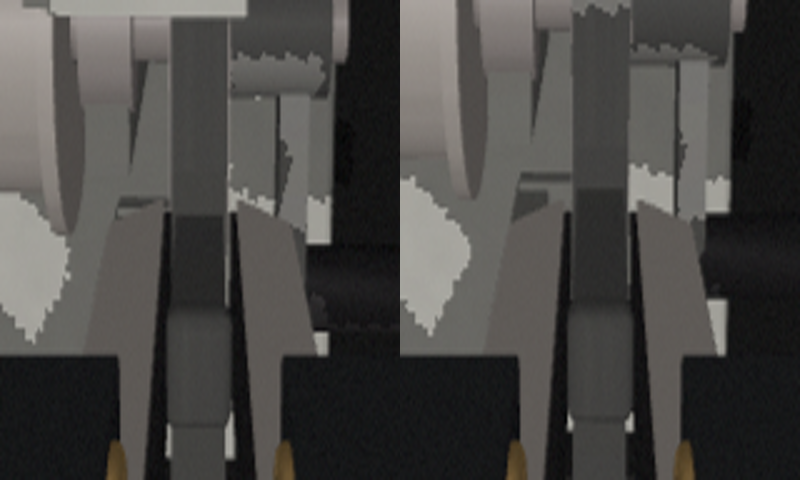

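Emit:
arm_command:
  steps:
    - [0,[0,0.015,-0.02],0]
    - [0,[0,0,0],0]

```text
clock: 10.58
eef_pos: [458.3, -103.8, 167.0]
eef_rot: [3.141, 0.0, -1.239]
wrist_force: [-1.1, 1.6, -9.2]
finger_gap: 11.9
```

Emit:
arm_command:
  steps:
    - [0,[0,0,0],0]

```text
clock: 10.67
eef_pos: [458.3, -103.8, 167.0]
eef_rot: [3.141, 0.0, -1.239]
wrist_force: [-1.0, 0.5, -10.1]
finger_gap: 11.6
```

```bash
python3 look.py 4
```

```text
10.6667 [ 458.3  -103.82  166.98] [-0.82  0.77 10.09]
pointer corr 0.990 dy -0.1 px
neck corr 0.997 dy -0.1 px
```

Emit:
arm_command:
  steps:
    - [0,[0,0.015,-0.02],0]
    - [0,[0,0,0],0]

```text
clock: 10.88
eef_pos: [458.2, -103.9, 167.2]
eef_rot: [3.141, 0.0, -1.239]
wrist_force: [-0.9, -0.1, -10.0]
finger_gap: 11.9
```

Emit:
arm_command:
  steps:
    - [0,[0,0.015,-0.02],0]
    - [0,[0,0,0],0]

```text
clock: 11.05
eef_pos: [458.0, -103.9, 167.4]
eef_rot: [3.141, 0.0, -1.239]
wrist_force: [-2.8, 0.0, -8.8]
finger_gap: 11.5
```

```bash
python3 look.py 5; python3 - <<'E'
from h import *
p,d=manip.camera('wrist');q=cv2.imread('pics/w6.png')
f=lambda x:cv2.resize(x[190:310,200:360],None,fx=2.5,fy=4,interpolation=cv2.INTER_CUBIC)
cv2.imwrite('pics/w8.png',np.hstack([f(q),f(p[...,::-1])]))
p,d=manip.camera('side');cv2.imwrite('pics/side8.png',cv2.resize(p[155:305,180:315,::-1],None,fx=4,fy=4,interpolation=cv2.INTER_CUBIC))
E
```

```text
11.05 [ 457.95 -103.95  167.43] [-0.91  2.61  8.81]
pointer corr 0.998 dy -0.0 px
neck corr 0.999 dy -0.0 px
```

View pics/side8.png

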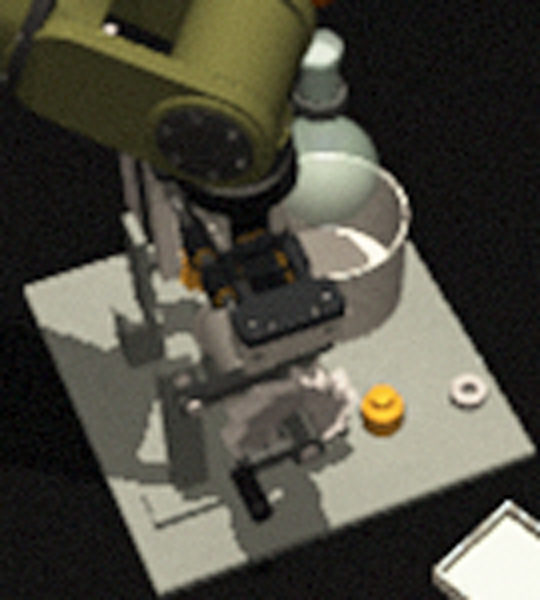

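View pics/w8.png

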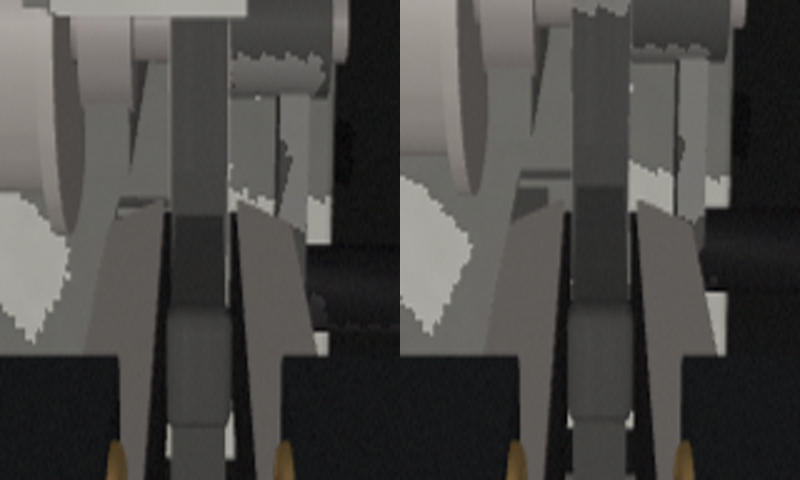

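The tracker went from −0.1 to 0.0 px and the pull dropped, so the drum may be starting to turn. Checking again straight away.

```bash
python3 look.py 6
```

```text
11.2 [ 458.   -103.93  167.42] [-0.66  3.52  8.97]
pointer corr 0.993 dy 0.1 px
neck corr 0.997 dy 0.1 px
```

Emit:
arm_command:
  steps:
    - [0,[0,0.02,0],0]
    - [0,[0,0,0],0]

```text
clock: 11.42
eef_pos: [458.0, -104.0, 167.5]
eef_rot: [-3.142, -0.0, -1.239]
wrist_force: [-2.1, -0.2, -10.1]
finger_gap: 11.7
```

```bash
python3 look.py 7
```

```text
11.4167 [ 457.96 -103.98  167.49] [-0.48  2.04 10.06]
pointer corr 0.984 dy 0.3 px
neck corr 0.990 dy 0.2 px
```

Emit:
arm_command:
  steps:
    - [0,[0,0,0],0]
    - [0,[0,0,0],0]

```text
clock: 11.63
eef_pos: [458.0, -104.0, 167.5]
eef_rot: [-3.142, -0.0, -1.239]
wrist_force: [-2.9, 0.5, -9.1]
finger_gap: 11.9
```

```bash
python3 look.py 8
```

```text
11.6333 [ 457.97 -104.    167.46] [-1.4   2.54  9.13]
pointer corr 0.980 dy 0.5 px
neck corr 0.991 dy 0.4 px
```

The drum is turning steadily at about 1 px/s (5 mm/s). I'll add a little margin so the nose doesn't hang on the next tip.

Emit:
arm_command:
  steps:
    - [0,[0,0.005,-0.015],0]
    - [0,[0,0,0],0]
    - [0,[0,0,0],0]

```text
clock: 11.93
eef_pos: [457.9, -104.0, 167.6]
eef_rot: [3.142, 0.0, -1.239]
wrist_force: [-2.5, -0.1, -9.0]
finger_gap: 11.6
```

```bash
python3 look.py 9
```

```text
11.9333 [ 457.9  -103.96  167.59] [-0.72  2.35  8.99]
pointer corr 0.983 dy 0.8 px
neck corr 0.990 dy 0.6 px
```

Emit:
arm_command:
  steps:
    - [0,[0,0,0],0]
    - [0,[0,0,0],0]
    - [0,[0,0,0],0]
    - [0,[0,0,0],0]
    - [0,[0,0,0],0]

```text
clock: 12.4
eef_pos: [457.9, -104.0, 167.6]
eef_rot: [-3.142, 0.0, -1.239]
wrist_force: [-2.8, -0.1, -8.7]
finger_gap: 12.1
```

```bash
python3 look.py 10
```

```text
12.4 [ 457.92 -103.98  167.59] [-0.78  2.67  8.71]
pointer corr 0.986 dy 1.2 px
neck corr 0.976 dy 1.0 px
```

Emit:
arm_command:
  steps:
    - [0,[0,0,0],0]
    - [0,[0,0,0],0]
    - [0,[0,0,0],0]
    - [0,[0,0,0],0]
    - [0,[0,0,0],0]

```text
clock: 12.87
eef_pos: [457.9, -104.0, 167.6]
eef_rot: [3.142, 0.0, -1.239]
wrist_force: [-3.0, -0.3, -9.9]
finger_gap: 12.0
```

```bash
python3 look.py 11
```

```text
12.8667 [ 457.9  -103.99  167.59] [-0.67  2.92  9.86]
pointer corr 0.977 dy 1.6 px
neck corr 0.965 dy 1.3 px
```

```bash
python3 - <<'E'
import numpy as np,cv2
a=np.load('pics/scene6.npy');b=np.load('pics/s11.npy')
f=lambda x:cv2.resize(x[140:200,295:345,::-1],None,fx=8,fy=8,interpolation=cv2.INTER_CUBIC)
cv2.imwrite('pics/cmp.png',np.hstack([f(a),f(b)]))
E
```

```text
(no output)
```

View pics/cmp.png

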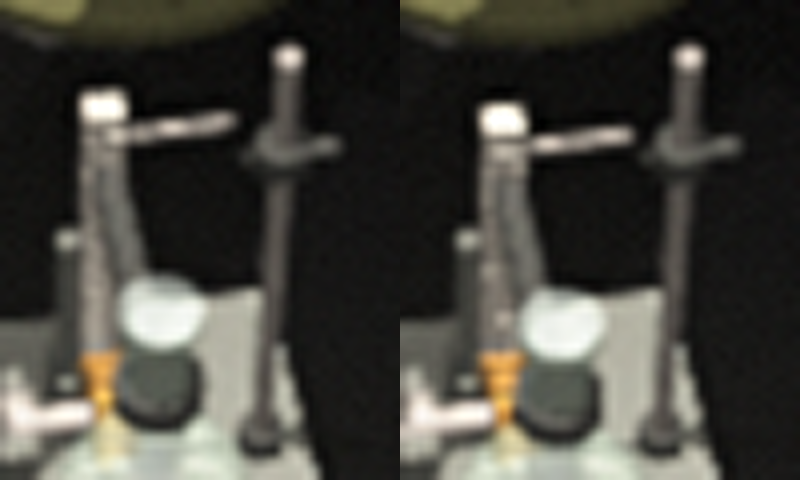

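Zoomed in, the pointer tip has moved from row 121 to 133 (1.5 px, 8 mm), which matches the tracker. I'll hold and keep watching.

Emit:
arm_command:
  steps:
    - [0,[0,0,0],0]
    - [0,[0,0,0],0]
    - [0,[0,0,0],0]
    - [0,[0,0,0],0]
    - [0,[0,0,0],0]

```text
clock: 13.33
eef_pos: [457.9, -104.0, 167.6]
eef_rot: [3.142, 0.0, -1.239]
wrist_force: [-2.8, 0.2, -9.2]
finger_gap: 11.5
```

Emit:
arm_command:
  steps:
    - [0,[0,0,0],0]
    - [0,[0,0,0],0]
    - [0,[0,0,0],0]
    - [0,[0,0,0],0]
    - [0,[0,0,0],0]

```text
clock: 13.75
eef_pos: [457.9, -104.0, 167.6]
eef_rot: [-3.142, 0.0, -1.239]
wrist_force: [-4.1, -0.7, -9.2]
finger_gap: 11.5
```

```bash
sed -i 's/dict(pointer=(301,328,146,166),/dict(pointer=(301,328,146,166),bar=(303,313,148,166),ptip=(312,326,150,162),/' look.py; python3 look.py 12
```

```text
13.75 [ 457.93 -103.98  167.6 ] [-0.66  4.08  9.2 ]
pointer corr 0.972 dy 2.4 px
bar corr 0.982 dy 2.4 px
ptip corr 0.947 dy 2.4 px
neck corr 0.937 dy 1.9 px
```

Emit:
arm_command:
  steps:
    - [0,[0,0,0],0]
    - [0,[0,0,0],0]
    - [0,[0,0,0],0]
    - [0,[0,0,0],0]
    - [0,[0,0,0],0]

```text
clock: 14.22
eef_pos: [457.9, -104.0, 167.6]
eef_rot: [3.142, 0.0, -1.239]
wrist_force: [-3.6, 0.2, -9.7]
finger_gap: 11.8
```

```bash
python3 look.py 13
```

```text
14.2167 [ 457.92 -103.99  167.59] [-1.35  3.35  9.67]
pointer corr 0.977 dy 2.8 px
bar corr 0.988 dy 2.8 px
ptip corr 0.964 dy 2.8 px
neck corr 0.924 dy 2.2 px
```

Emit:
arm_command:
  steps:
    - [0,[0,0,0],0]
    - [0,[0,0,0],0]
    - [0,[0,0,0],0]
    - [0,[0,0,0],0]
    - [0,[0,0,0],0]

```text
clock: 14.68
eef_pos: [457.9, -104.0, 167.6]
eef_rot: [3.142, 0.0, -1.239]
wrist_force: [-2.6, 0.8, -9.3]
finger_gap: 11.6
```

```bash
python3 look.py 14
```

```text
14.6833 [ 457.9  -103.98  167.59] [-1.58  2.23  9.29]
pointer corr 0.973 dy 3.2 px
bar corr 0.981 dy 3.2 px
ptip corr 0.971 dy 3.2 px
neck corr 0.905 dy 2.7 px
```

Emit:
arm_command:
  steps:
    - [0,[0,0,0],0]
    - [0,[0,0,0],0]
    - [0,[0,0,0],0]
    - [0,[0,0,0],0]
    - [0,[0,0,0],0]

```text
clock: 15.15
eef_pos: [457.9, -104.0, 167.6]
eef_rot: [3.142, 0.0, -1.239]
wrist_force: [-3.9, 0.2, -9.5]
finger_gap: 11.6
```

Emit:
arm_command:
  steps:
    - [0,[0,0,0],0]
    - [0,[0,0,0.05],0]
    - [0.4,[0,0,0.05],0]
    - [0.4,[0,0,0],0]
    - [0.4,[0,0,0],0]

```text
clock: 15.57
eef_pos: [458.6, -104.2, 167.4]
eef_rot: [-3.14, -0.001, -1.239]
wrist_force: [0.6, 0.4, -0.0]
finger_gap: 28.6
```

```bash
python3 look.py 15
```

```text
15.5667 [ 458.6  -104.18  167.43] [-0.17 -0.7   0.  ]
pointer corr 0.966 dy 4.0 px
bar corr 0.972 dy 4.0 px
ptip corr 0.991 dy 4.0 px
neck corr 0.866 dy 3.3 px
```

The pawl is released at about 3.8 to 4.0 px (20 mm). I'll wait for it to catch, then back straight up.

Emit:
arm_command:
  steps:
    - [0.4,[0,0,0],0]
    - [0.4,[0,0,0],0]
    - [0.4,[0,0,-0.5],0]
    - [0.4,[0,0,-1],0]
    - [0.4,[0,0,-2],0]

```text
clock: 16.03
eef_pos: [457.3, -103.8, 201.3]
eef_rot: [3.139, 0.002, -1.239]
wrist_force: [-0.7, 0.2, 1.2]
finger_gap: 37.4
```

Emit:
arm_command:
  steps:
    - [0.4,[0,0,-3],0]
    - [0.4,[0,0,-3],0]
    - [0.4,[0,0,-2],0]
    - [0.4,[0,0,0],0]
    - [0.4,[0,0,0],0]

```text
clock: 16.45
eef_pos: [458.2, -104.1, 282.9]
eef_rot: [-3.14, -0.001, -1.239]
wrist_force: [0.4, 0.1, -0.3]
finger_gap: 37.6
```

```bash
python3 look.py 16
```

```text
16.45 [ 458.18 -104.05  282.94] [ 0.04 -0.36  0.33]
pointer corr 0.947 dy 4.8 px
bar corr 0.954 dy 4.8 px
ptip corr 0.957 dy 4.8 px
neck corr 0.833 dy 3.9 px
```

Emit:
arm_command:
  steps:
    - [0.4,[0,0,0],0]
    - [0.4,[0,0,0],0]
    - [0.4,[0,0,0],0]
    - [0.4,[0,0,0],0]
    - [0.4,[0,0,0],0]

```text
clock: 16.92
eef_pos: [457.9, -104.0, 281.3]
eef_rot: [3.141, 0.0, -1.239]
wrist_force: [-0.5, 0.2, -0.1]
finger_gap: 37.6
```

```bash
python3 look.py 17
```

```text
16.9167 [ 457.87 -103.97  281.31] [-0.35  0.4   0.09]
pointer corr 0.941 dy 5.2 px
bar corr 0.944 dy 5.2 px
ptip corr 0.970 dy 5.2 px
neck corr 0.806 dy 4.3 px
```

Emit:
arm_command:
  steps:
    - [0.4,[0,0,0],0]
    - [0.4,[0,0,0],0]
    - [0.4,[0,0,0],0]
    - [0.4,[0,0,0],0]
    - [0.4,[0,0,0],0]

```text
clock: 17.38
eef_pos: [457.9, -104.0, 281.6]
eef_rot: [-3.142, 0.0, -1.239]
wrist_force: [-0.1, 0.4, 0.5]
finger_gap: 37.5
```

```bash
python3 look.py 18
```

```text
17.3833 [ 457.93 -103.96  281.6 ] [-0.39 -0.06 -0.55]
pointer corr 0.941 dy 5.2 px
bar corr 0.944 dy 5.2 px
ptip corr 0.970 dy 5.2 px
neck corr 0.805 dy 4.3 px
```

The carriage stopped at 5.2 px, which is 26 mm or 2 notches. I'll check pointer, marker and tab from the same wrist viewpoint as before.

Emit:
arm_command:
  steps:
    - [0.4,[0,0,-2],0]
    - [0.4,[0,0,-3],0]
    - [0.4,[-3,1,0],0]
    - [0.4,[-4,1.5,0],0]
    - [0.4,[-4,1.5,0],0]

```text
clock: 17.85
eef_pos: [384.6, -14.1, 331.4]
eef_rot: [3.141, 0.0, -1.241]
wrist_force: [1.0, 1.7, 0.1]
finger_gap: 37.6
```

Emit:
arm_command:
  steps:
    - [1,[-2.5,1,0],0]
    - [1,[0,0,0],0]
    - [1,[0,0,0],0]
    - [1,[0,0,0],0]
    - [1,[0,0,0],0]

```text
clock: 18.27
eef_pos: [368.5, 5.2, 331.4]
eef_rot: [3.141, 0.0, -1.24]
wrist_force: [-0.1, -1.1, -0.4]
finger_gap: 67.5
```

```bash
python3 - <<'E'
from h import *
s=manip.read_state();print(s['clock'],s['eef_pos'],s['eef_rot'])
p,d=manip.camera('wrist');np.save('pics/w9.npy',d);np.save('pics/w9T.npy',tool(s))
cv2.imwrite('pics/w9.png',p[...,::-1])
E
python3 look.py 19
```

```text
18.2667 [368.53439453   5.15226479 331.41278408] [ 3.14108629e+00  1.26541362e-04 -1.23978987e+00]
18.3167 [368.5    5.12 331.33] [0.28 0.92 0.7 ]
pointer corr 0.942 dy 5.3 px
bar corr 0.972 dy 5.3 px
ptip corr 0.907 dy 5.3 px
neck corr 0.714 dy 4.5 px
```

View pics/w9.png

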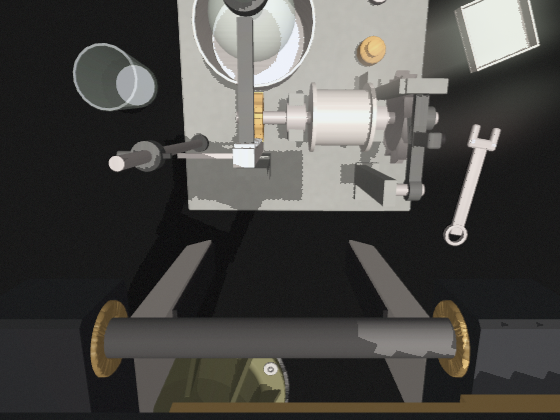

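```bash
python3 - <<'E'
from h import *
p=cv2.imread('pics/w9.png')
f=lambda x,k:cv2.resize(x,None,fx=k,fy=k,interpolation=cv2.INTER_CUBIC)
cv2.imwrite('pics/w9c.png',f(p[130:190,100:265],4.7))
d=np.load('pics/w9.npy');T=np.load('pics/w9T.npy');c=manip.calibration('wrist');A=T@c['tool_from_camera']
def X(u,v):
    z=d[v,u];return (A[:3,:3]@np.array([(u-c['cx'])/c['fx']*z,(v-c['cy'])/c['fy']*z,z])+A[:3,3]).round(1)
for v in range(152,160): print(v,[X(u,v).tolist() for u in (168,172,176,182)])
for v in range(134,148,2): print('tab',v,[X(u,v).tolist() for u in (429,434,438)])
E
```

```text
152 [[376.1, 113.3, 174.2], [375.4, 112.8, 162.7], [374.0, 113.0, 146.8], [352.8, 140.4, -0.6]]
153 [[381.9, 103.2, 212.7], [374.1, 113.0, 160.6], [372.7, 113.3, 144.4], [385.3, 92.8, 211.5]]
154 [[381.3, 102.7, 213.8], [372.7, 113.6, 157.6], [347.4, 147.4, -0.6], [384.5, 92.6, 211.5]]
155 [[380.3, 102.7, 212.9], [344.6, 151.8, 1.2], [346.3, 146.8, 0.5], [383.6, 92.6, 210.6]]
156 [[379.6, 102.4, 213.3], [342.9, 152.1, -1.3], [344.9, 146.6, -0.0], [383.2, 91.9, 212.8]]
157 [[379.1, 101.9, 214.5], [341.6, 151.7, -0.9], [343.6, 146.2, 0.1], [382.1, 92.1, 210.9]]
158 [[378.3, 101.7, 214.5], [340.1, 151.5, -1.7], [342.3, 145.7, 0.6], [345.0, 137.9, 0.5]]
159 [[337.6, 155.5, 1.5], [338.8, 151.2, -1.8], [341.0, 145.3, 0.7], [343.4, 137.9, -1.0]]
tab 134 [[465.9, -97.0, 191.1], [467.2, -101.0, 191.1], [468.3, -104.0, 191.7]]
tab 136 [[464.4, -98.1, 190.1], [465.8, -102.1, 190.3], [466.7, -104.3, 192.7]]
tab 138 [[462.7, -97.9, 192.3], [464.2, -102.4, 191.3], [465.2, -105.4, 191.8]]
tab 140 [[461.2, -99.0, 191.5], [462.7, -103.4, 190.4], [463.7, -106.0, 192.0]]
tab 142 [[459.7, -99.8, 191.2], [461.0, -103.1, 192.9], [462.2, -107.0, 191.3]]
tab 144 [[458.2, -100.6, 190.9], [459.5, -104.3, 191.7], [460.7, -107.6, 191.5]]
tab 146 [[456.6, -101.1, 191.3], [457.9, -104.4, 193.1], [459.1, -108.1, 192.0]]
```

View pics/w9c.png

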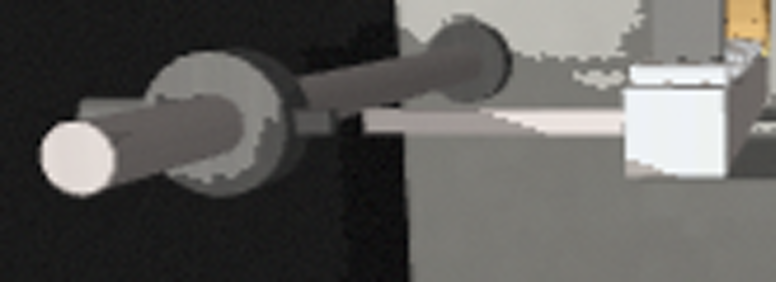

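The pointer is at about z 211.5 and the marker at about 213.5, so they line up end to end within roughly 2 mm. The tab top is back at its home height of 191.5, and nothing is touching the arm.

```bash
python3 -c "
from cell import manip
print(manip.sign_off())"
```

```text
the job is handed in; nothing more can be done
None
```

I lowered the flask by two notches and handed the job in at about 18 s. The pawl had caught and the pointer was level with the marker. No verdict was reported.

I pinched the pawl's tab, drew it up about 6 mm until the drum began to turn, and held it for about 4 s. I let it go after about 20 mm of drop, and it caught by itself.

**Last checks:**
- **Pointer:** it dropped about 26 mm and came to rest at z ≈ 211.5 mm, with the marker at ≈ 213.5 mm. That is about 2 mm apart, where 9.5 mm is allowed.
- **Drum and flask:** they stopped. Two pictures 0.5 s apart showed no movement, and a later one agreed to 0.1 px.
- **Pawl:** the tab top is back at its starting height of about 191.5 mm, so it is home.
- **Arm:** it was well clear of everything, with wrist force around zero. The loose things visible in the wrist picture looked unmoved; I did not measure them.

**What disagreed:**
- **Pull on the tab:** it read about 9 N once the pawl was clear, not the 3.5 to 5 N described. I put this down to sideways load and friction in the grip. A further 0.15 mm of lift did not raise it, so I don't think the stop was being pressed, but I had no direct reading of the stop force.
- **Marker distance at the start:** two methods gave 23 mm and 26 mm. Two notches was the nearest for both.

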